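# Seat the sharpening stone on its board

## Robot

A 7-joint arm with a two-finger parallel gripper is mounted at the origin on the work surface. World frame = base frame: x ahead of the robot, y to its left, z up, the work surface at z = 0. Lengths are in m, angles in rad, forces in N, time in s.
With the tool pointing down it reaches from about 0.425 to 0.875 m from the base axis. Payload 4.7 kg.
Tool frame: the origin (TCP) lies midway between the tips of the shut fingers; the grasp point (between the pads) lies 19 mm behind it; z points along the fingers, y is the line along which they close (so a half turn about z gives the same grasp; the last joint's range is limited). The gripper opens to 87 mm and grips with 3 to 60 N. Pads are 19 mm wide; open, the fingers measure 117 mm over their backs; the gripper's body (75 mm by 190 mm) begins 51 mm behind the grasp point.
Start: joints at [-1.145, 0.321, -0.07, 1.45, 0.023, 1.371, -0.057], TCP at [0.26, 0.596, 0.223] pointing down, gripper open.
Joint ranges: [-2.86, 2.86], [-0.3, 2.09], [-1.38, 1.24], [0.06, 2.45], [-1.56, 4.7], [0.09, 2.05], [-2.69, 2.69]. Speed limits (rad/s): [2.57, 2.57, 3.14, 3.14, 3.14, 3.14, 3.14].

## Interface

Orientations are given as a rotation vector (axis times angle).
In Python, from bench import ctrl gives the robot as it stands. The module is installed in compiled form; this text tells all that it offers.
- The arm moves only by the tool carry_out, never from a script. Its argument "steps" is a list of rows, each a list of 7 numbers: the turn, a rotation vector about the world's x, y, z in degrees, then the shift along the world's x, y, z in cm, then the opening, from 0 (shut) to 1 (fully open). A call has 1 to 12 rows; each row is the pose to reach, as a shift and turn from the pose commanded when the call began; what a row does not reach only later rows make up. A row lasts 1/10 s, in which the tool goes at most 50 mm and 8.59 degrees, less where a joint would pass 70% of its speed; a pose out of reach is approached as far as the arm can. A call with a gripper value outside its range is refused whole. The fingers move at their own pace and stop on an object; "squeeze" is the grip in N (left out, the last holds). Time passes only in rows, so rows that repeat a pose let the fingers close. It gives the time, the measured TCP pose, the force, the opening and the grip force at its end, in the units of the state.
- ctrl.get_state(): the state, without advancing time (a new reading comes with each control period).
- ctrl.get_image(name): name is "scene" or "top" or "wrist"; returns a dict with "pixels" (420x560x3 uint8, red, green, blue), "camera_matrix" (3x3 intrinsics, pixels), "cam_to_world" (4x4, takes a point from camera to world coordinates); the wrist camera has in their place "T_tool_cam" (4x4, takes a point from camera to tool coordinates, whose origin is the TCP and whose axes are the flange's). Camera axes: x right, y down, z forward; pixel columns grow to the right and rows downward; lengths in m; the calibration is good to about 2 mm. The wrist camera is an equidistant fisheye: a pixel r from the principal point sees the ray r / f radians off the axis. A picture is of the moment at which its call begins: read the wrist's pose just before it. There is no depth.
- ctrl.close_job(): hands the job in; it is judged then, once.
The state is a dict: "time": time; "joint_positions": joint angles; "qd": joint speeds; "joint_torque": joint torques, N m; "position": TCP position; "tool_rot": TCP orientation; "ft_force": force on the tool from outside, world axes, zero at the start; "torque": the same for the moment, N m; "grip_width": opening from 0.0 (shut) to 1.0 (fully open); "grip_force": force on a finger pad.
Only numpy, scipy, OpenCV 4.12 (cv2) and the standard library are available. Lean on these libraries where they do the work, as an engineer would, in place of code of your own. Each camera call takes 0.05 s, during which the arm holds its last target. There are 200 camera calls.

## Task

Push the red-brown sharpening stone along the wooden sharpening board with your fingertips until its end is flush against the dark stop batten at the end of the board away from the robot, and its long side is flush against the dark rail along the middle. Let it slide on the board, never lifting it, and leave the green stone, the amber jar and the chisel where they are. Finish with the gripper clear of everything.

Things in the scene. Friction and masses are not known exactly. Their poses are not given: they have to be found in the camera images.
- board: Fixed pale wooden board, 300 x 300 x 30 mm; origin at the centre of its underside, on the bench top. Its x axis points away from the robot (turned up to 0.3 rad), y left, z up; top face at z = 30 mm. Two fixed dark battens stand 16 mm above the top face: a stop across the far end and a rail along the middle. They leave a left and a right lane, open on the outer and near sides.
- stop_face (a point): Middle of the stop batten's face that looks towards the robot, at (120, 0, 38) mm in the board's frame; same axes as the board. The face spans the board's whole width.
- rail_mid (a point): Point on the top of the rail's middle line, at (0, 0, 46) mm in the board's frame; same axes as the board. The rail is 16 mm wide (y = -8 to +8 mm) and runs from the board's near edge to the stop.
- brown_stone: The stone to push: loose red-brown block, 160 mm long (its x), 56 wide (y), 28 high, 0.35 to 0.65 kg; origin at the centre of its underside. Starts flat in the left or right lane, clear of rail and stop, turned up to 0.25 rad from the board's x. A push of 2 to 9 N slides it. Seated, its centre is at x = 40, y = +36 (left lane) or -36 mm (right lane) in the board's frame, long axis along x.
- green_stone: Olive-green stone of the same size and shape, loose in the other lane; to be left alone. Origin at the centre of its underside.
- jar: Amber glass jar with steel cap, 52 mm across, 75 mm high, standing on the bench on one side of the board, its centre 220 to 250 mm from the board's middle line; to be left alone. Origin at the centre of its underside.
- chisel: Chisel with a pale wooden handle, lying on the bench on the other side of the board, 195 mm long along its x (blade to +x), 24 mm wide, 23 mm high, 220 to 250 mm from the board's middle line; to be left alone. Origin on its underside, at the handle's front end.
Things that resemble listed ones, but are neither listed nor needed, are in the scene too. There is more than one size of the brown_stone; the one meant has the size given above.

How it is judged:
At the end, for the whole second after the job is handed in: The red-brown stone lies flat and still on the board, its end within 3.5 mm of the stop batten and its long side within 3.5 mm of the rail, square to them within 0.04 rad. The green stone has moved less than 12 mm, the jar and the chisel less than 20 mm (x of brown_stone in the frame of board between 0.0365 and 0.043 m and (y of brown_stone in the frame of board between 0.033 and 0.0395 m or y of brown_stone in the frame of board between -0.0395 and -0.033 m) and angle between the x axis of brown_stone and the x axis of board, either way round below 0.04 rad and z of brown_stone in the frame of board below 0.033 m and angle between brown_stone's own z axis and vertical below 0.05 rad and linear speed of brown_stone below 0.01 m/s and distance of green_stone from where it was at the start of the episode below 0.012 m and distance of each of jar, chisel from where it was at the start of the episode below 0.02 m); the robot touches nothing.
It fails at once if the red-brown stone is lifted more than 6 mm off the board or tipped more than 0.15 rad (z of brown_stone in the frame of board above 0.036 m or angle between brown_stone's own z axis and vertical above 0.15 rad).
It fails at once if the red-brown stone is pushed off the board (z of brown_stone in the frame of board below 0.02 m).
It fails at once if the green stone is moved 12 mm or more (distance of green_stone from where it was at the start of the episode above 0.012 m).
It fails at once if the jar is moved 20 mm or more or knocked over (distance of jar from where it was at the start of the episode above 0.02 m or angle between jar's own z axis and vertical above 0.5 rad).
It fails at once if the chisel is moved 20 mm or more (distance of chisel from where it was at the start of the episode above 0.02 m).
It also fails if it takes over 45 s, if anything falls off the work surface, if the arm or the gripper's body presses on something with over 40 N, if the wrist force passes 120 N, or if a joint passes its speed limit or range.

## Working session

There is one attempt and no reset: what is moved stays moved. The work goes in short steps, Python scripts to look and compute and a tool call to move; the robot and the scene stay as the last step left them, time stands still between calls to the robot, and variables do not carry over. Pictures are saved under pics/ and viewed, at most 10 in all, crops included, and the job is handed in when it is done.

Besides the shell and the picture viewer there is one more tool, called after "Request:" by a JSON object that holds its "name" and its "arguments". carry_out: Moves the arm, as the interface text tells. Its arguments: {"type":"object","properties":{"steps":{"type":"array","items":{"type":"array","items":{"type":"number"}}},"squeeze":{"type":"number"}},"required":["steps"]}

```bash
mkdir -p pics; python3 - <<'E'
from bench import ctrl
import cv2,numpy as np,pickle
s=ctrl.get_state();print(s)
d={}
for n in("scene","top"):
    d[n]=ctrl.get_image(n);cv2.imwrite(f"pics/{n}0.png",d[n]["pixels"][:,:,::-1]);print(n,d[n]["camera_matrix"],d[n]["cam_to_world"])
pickle.dump(d,open("d0.pkl","wb"))
E
```

```text
{'time': 0.0, 'joint_positions': array([-1.14490427,  0.32180324, -0.0700916 ,  1.4517104 ,  0.02259823,
        1.37077337, -0.05687793]), 'qd': array([-0.00210354,  0.00110559,  0.00146825,  0.00034312, -0.00127347,
       -0.00065571, -0.00151495]), 'joint_torque': array([-7.27482784e-04, -4.91286421e+01, -4.04052073e-01, -3.12535679e+01,
       -6.38427003e-02,  4.36849322e-02,  1.75573859e-04]), 'position': array([0.25998026, 0.59512975, 0.22145662]), 'tool_rot': array([-6.42128415e-01, -3.07496450e+00,  2.95930880e-03]), 'ft_force': array([-0.36697221,  0.19780822, -0.66331982]), 'torque': array([-0.01374029,  0.00972641,  0.02083378]), 'grip_force': 0.0, 'grip_width': 0.9968974524904598}
scene [[461.81961449   0.         276.68937101]
 [  0.         461.81961449 211.82362464]
 [  0.           0.           1.        ]] [[-0.29597759  0.62731972 -0.7203244   1.19215664]
 [ 0.95515651  0.18761434 -0.22907838  0.23499779]
 [-0.0085622  -0.7558246  -0.65471815  0.67697282]
 [ 0.          0.          0.          1.        ]]
top [[399.59654876   0.         270.79302058]
 [  0.         399.59654876 207.73819281]
 [  0.           0.           1.        ]] [[-0.01630633 -0.99104922  0.13249731  0.36341551]
 [-0.99971258  0.0184892   0.0152612  -0.00486239]
 [-0.01757437 -0.13221038 -0.99106587  1.04108952]
 [ 0.          0.          0.          1.        ]]
```

View pics/top0.png

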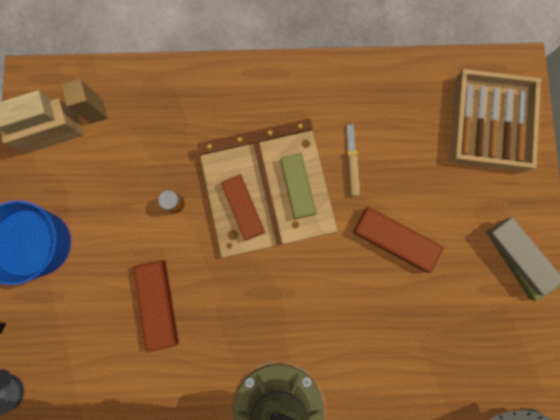

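View pics/scene0.png

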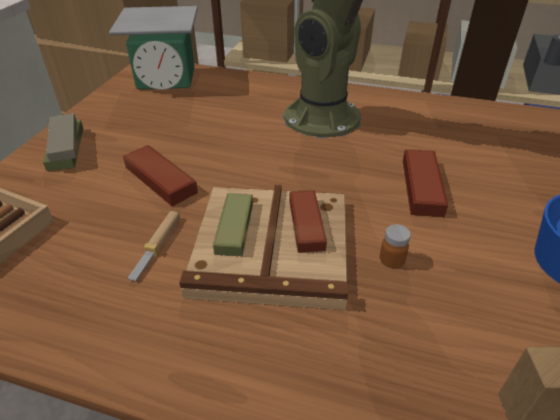

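Top view: there are three red-brown blocks, at (242,207) on the board, (155,305) and (398,240). The one on the board fits: it's in the left lane, and about 62 px long (~160 mm) against about 90 px for the others. The green stone is at (298,186), the jar at (169,200) and the chisel at (352,160). Next I'll measure, with an enlarged crop to confirm.

```bash
cat > h.py <<'E'
import cv2,numpy as np
def cast(im,uv,z):
    uv=np.atleast_2d(uv).astype(float);K=im["camera_matrix"];T=im["cam_to_world"]
    r=np.c_[uv,np.ones(len(uv))]@np.linalg.inv(K).T@T[:3,:3].T
    return T[:3,3]+r*((z-T[2,3])/r[:,2])[:,None]
def comps(im,lo,hi,amin,k=3):
    hsv=cv2.cvtColor(im["pixels"],cv2.COLOR_RGB2HSV)
    m=cv2.inRange(hsv,np.array(lo),np.array(hi));m=cv2.morphologyEx(m,cv2.MORPH_OPEN,np.ones((k,k)))
    c,_=cv2.findContours(m,cv2.RETR_EXTERNAL,cv2.CHAIN_APPROX_NONE)
    return [x for x in c if cv2.contourArea(x)>amin]
def rect(im,c,z):
    p=cast(im,c[:,0,:],z)[:,:2].astype(np.float32);(cx,cy),(w,h),a=cv2.minAreaRect(p)
    if w<h:a+=90;w,h=h,w
    a=(a+90)%180-90
    return np.round([cx,cy,w,h,np.radians(a)],4)
E
python3 - <<'E'
import pickle,cv2,numpy as np
from h import *
d=pickle.load(open("d0.pkl","rb"));t=d["top"]
hsv=cv2.cvtColor(t["pixels"],cv2.COLOR_RGB2HSV)
for n,(u,v) in dict(brown=(242,207),b2=(155,305),green=(298,186),wood=(215,185),wood2=(265,215),bench=(220,90),rail=(266,190),stop=(255,140)).items():print(n,hsv[v-1:v+2,u-1:u+2].reshape(-1,3).mean(0).round())
for nm,lo,hi in(("brown",(0,150,60),(6,255,255)),("green",(25,90,60),(45,255,255)),("wood",(12,60,130),(24,160,255))):
    for c in comps(t,lo,hi,400):print(nm,cv2.boundingRect(c),cv2.contourArea(c),rect(t,c,.058 if nm!="wood" else .03))
cv2.imwrite("pics/crop.png",cv2.resize(t["pixels"][110:265,190:350,::-1],None,fx=3.8,fy=3.8,interpolation=cv2.INTER_CUBIC))
E
```

```text
brown [  9. 181. 139.]
b2 [  9. 186. 136.]
green [ 30. 104. 134.]
wood [ 17. 123. 159.]
wood2 [ 17. 123. 160.]
bench [ 14. 174. 146.]
rail [ 13. 161. 103.]
stop [ 12. 163. 103.]
green (281, 154, 34, 64) 1258.0 [ 0.5504 -0.0573  0.1575  0.055   0.2117]
wood (200, 145, 76, 113) 5630.5 [0.5203 0.0974 0.2747 0.1425 0.2046]
wood (259, 131, 79, 113) 5843.5 [ 0.5528 -0.0597  0.2751  0.1473  0.2061]
wood (1, 98, 65, 45) 643.0 [ 0.7465  0.6447  0.1764  0.078  -1.2551]
wood (0, 89, 45, 38) 1066.5 [ 0.7827  0.6766  0.1242  0.0741 -1.2993]
wood (61, 78, 25, 27) 438.5 [0.8236 0.5369 0.0671 0.0559 0.2886]
wood (456, 68, 86, 101) 7219.0 [ 0.726  -0.5877  0.2502  0.209  -0.151 ]
```

View pics/crop.png

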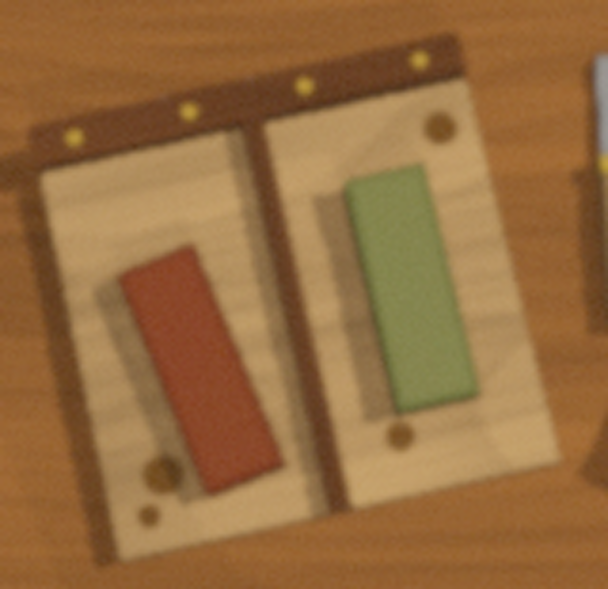

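The crop shows the brown stone with corners near (120,272), (192,245), (283,465) and (208,493). The rail runs (255,122)-(340,512), the board's near corners are (118,560) and (558,458), and the stop's foot runs (42,175)-(465,80). The small stone on the board is the one meant.

```bash
cat >> h.py <<'E'
def brown(im):
    cs=[(rect(im,c,.058)) for c in comps(im,(5,168,95),(11,255,200),400)]
    return cs
E
python3 - <<'E'
import pickle
from h import *
t=pickle.load(open("d0.pkl","rb"))["top"]
C=np.array([(118,560),(558,458),(468,80),(42,175)])/3.8+[190,110]
P=cast(t,C,.03)[:,:2];print(P.round(4))
e=[P[1]-P[0],P[2]-P[1],P[3]-P[2],P[0]-P[3]];print([ (round(float(np.hypot(*v)),4),round(float(np.arctan2(v[1],v[0])),4)) for v in e])
R=cast(t,np.array([(334,512),(258,122)])/3.8+[190,110],.046)[:,:2];v=R[1]-R[0];print("rail",R,np.arctan2(v[1],v[0]))
a=np.arctan2(*(e[1]/np.hypot(*e[1])-e[3]/np.hypot(*e[3]))[::-1]);print("board yaw",a)
ux=np.array([np.cos(a),np.sin(a)]);uy=np.array([-ux[1],ux[0]])
O=(P[0]+P[1])/2+.15*ux;O2=(P[2]+P[3])/2-.12*ux;print("origin",O,O2,[((p-O)@ux,(p-O)@uy) for p in R])
S=np.array([(120,272),(192,245),(283,465),(208,493)])/3.8+[190,110]
B=cast(t,S,.058)[:,:2];m=B.mean(0);print("stone",B.round(3),m,"board fr",(m-O)@ux,(m-O)@uy)
f=(B[0]+B[1]-B[2]-B[3])/2;print("len",np.hypot(*f),"yaw",np.arctan2(f[1],f[0]),"w",np.hypot(*(B[0]-B[1])))
for b in brown(t):print(b,(b[:2]-O)@ux,(b[:2]-O)@uy)
J=cast(t,[169,200],.07);print("jar",J)
E
```

```text
[[ 0.3749  0.138 ]
 [ 0.4374 -0.1552]
 [ 0.6988 -0.1034]
 [ 0.6379  0.1902]]
[(0.2998, -1.3608), (0.2665, 0.1957), (0.2999, 1.7755), (0.2681, -2.9453)]
rail [[ 0.403518   -0.00564964]
 [ 0.66724916  0.04083915]] 0.1744809525042012
board yaw 0.19601808745113977
origin [0.5532877  0.02058513] [0.55063247 0.02005811] [(np.float64(-0.1520112150077808), np.float64(0.0034375550648857783)), (np.float64(0.11572386215829121), np.float64(-0.0023295831418344423))]
stone [[0.563 0.133]
 [0.581 0.085]
 [0.434 0.027]
 [0.417 0.076]] [0.49865215 0.0800419 ] board fr -0.04200915509129485 0.06895927036613073
len 0.1575908223367421 yaw 0.3742149821622901 w 0.05074671352414116
[0.2629 0.2971 0.2064 0.0737 0.1812] -0.23097125890758421 0.3277770017108735
[ 0.4121 -0.301   0.2071  0.072   1.0458] -0.2011175374221287 -0.28792828924695874
[0.4987 0.0817 0.1561 0.0517 0.3838] -0.041639284703931995 0.07057629497749855
jar [[0.51720916 0.26116241 0.07      ]]
```

Request:
{"name": "carry_out", "arguments": {"steps": [[0, 0, 35, 26.5, -44.5, 0, 0], [0, 0, 35, 26.5, -44.5, 0, 0], [0, 0, 35, 26.5, -44.5, 0, 0], [0, 0, 35, 26.5, -44.5, 0, 0], [0, 0, 35, 26.5, -44.5, 0, 0], [0, 0, 35, 26.5, -44.5, 0, 0], [0, 0, 35, 26.5, -44.5, 0, 0], [0, 0, 35, 26.5, -44.5, 0, 0], [0, 0, 35, 26.5, -44.5, 0, 0], [0, 0, 35, 26.5, -44.5, 0, 0], [0, 0, 35, 26.5, -44.5, 0, 0], [0, 0, 35, 26.5, -44.5, 0, 0]]}}

```text
time: 1.3
position: [0.5269, 0.1454, 0.2222]
tool_rot: [-0.299, 3.127, -0.003]
ft_force: [0.1, 0.1, 0.4]
grip_width: 0.027
grip_force: 0.0
```

Request:
{"name": "carry_out", "arguments": {"steps": [[0, 0, 0, -0.2, 0.6, -4, 0], [0, 0, 0, -0.2, 0.6, -8, 0], [0, 0, 0, -0.2, 0.6, -12, 0], [0, 0, 0, -0.2, 0.6, -15, 0], [0, 0, 0, -0.2, 0.6, -17, 0], [0, 0, 0, -0.2, 0.6, -18, 0], [0, 0, 0, -0.2, 0.6, -18, 0]]}}

```text
time: 2.0
position: [0.5217, 0.1573, 0.0412]
tool_rot: [0.314, -3.123, 0.001]
ft_force: [0.3, -0.3, 0.3]
grip_width: 0.009
grip_force: 0.0
```

```bash
cat >> h.py <<'E'
A=.196;O=np.array([.552,.0203]);UX=np.array([np.cos(A),np.sin(A)]);UY=np.array([-UX[1],UX[0]])
def bf(p): p=np.asarray(p)[:2]-O; return np.round([p@UX,p@UY],4)
def look(fn=None):
    from bench import ctrl
    s=ctrl.get_state();print("t",round(s["time"],2),"tcp",s["position"].round(4),"bf",bf(s["position"]),"F",s["ft_force"].round(1))
    t=ctrl.get_image("top")
    for b in brown(t):
        if abs(bf(b)).max()<.15:print("stone",b,"bf",bf(b),"rel yaw",b[4]-A)
    if fn:cv2.imwrite(fn,t["pixels"][:,:,::-1])
E
python3 -c "
from h import *
look('pics/t1.png')"
```

```text
t 2.0 tcp [0.5217 0.1573 0.0412] bf [-0.0031  0.1403] F [ 0.3 -0.3  0.3]
stone [0.4698 0.07   0.0945 0.0517 0.3804] bf [-0.0709  0.0648] rel yaw 0.1844
```

View pics/t1.png

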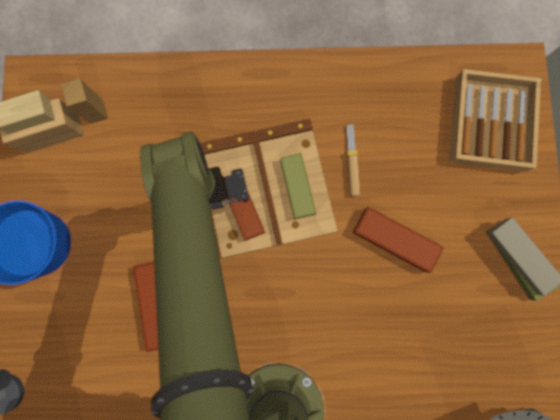

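The arm hides part of the lane. The shut fingers are at the stone's left side, near (238,185), just forward of its middle. Next I'll push towards the rail, which also turns the stone clockwise.

Request:
{"name": "carry_out", "arguments": {"steps": [[0, 0, 0, 0.2, -1.0, 0, 0], [0, 0, 0, 0.3, -1.6, 0, 0], [0, 0, 0, 0.4, -2.0, 0, 0], [0, 0, 0, 0.5, -2.4, 0, 0], [0, 0, 0, 0.55, -2.8, 0, 0], [0, 0, 0, 0.6, -3.1, 0, 0], [0, 0, 0, 0.7, -3.5, 0, 0], [0, 0, 0, 0.7, -3.5, 0, 0]]}}

```text
time: 2.85
position: [0.5304, 0.1211, 0.0426]
tool_rot: [-0.311, 3.126, -0.0]
ft_force: [0.1, 0.9, 0.7]
grip_width: 0.006
grip_force: 0.3
```

```bash
python3 -c "
from h import *
look()
from bench import ctrl
import pickle
w=ctrl.get_image('scene');pickle.dump(w,open('s1.pkl','wb'));cv2.imwrite('pics/s1.png',w['pixels'][:,:,::-1])"
```

```text
t 2.85 tcp [0.5304 0.1211 0.0426] bf [-0.0015  0.103 ] F [0.1 0.9 0.7]
stone [0.4682 0.0652 0.0944 0.0513 0.2812] bf [-0.0735  0.0604] rel yaw 0.0852
```

View pics/s1.png

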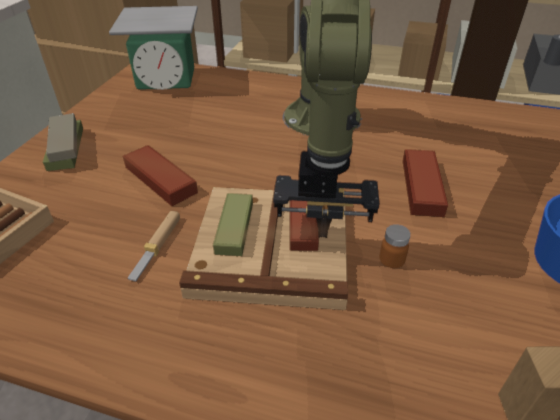

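The scene view shows the shut fingers touching the stone's outer side near (322,225). The stone is turning square, with 0.085 rad of turn left. The jar at (395,245) is clear. I'll continue here, then back off.

Request:
{"name": "carry_out", "arguments": {"steps": [[0, 0, 0, 0.1, -0.4, 0, 0], [0, 0, 0, 0.2, -0.8, 0, 0], [0, 0, 0, 0.2, -1.0, 0, 0], [0, 0, 0, 0.2, -1.0, 0, 0]]}}

```text
time: 3.35
position: [0.5321, 0.1107, 0.0424]
tool_rot: [0.311, -3.126, 0.001]
ft_force: [-0.3, -0.0, 0.4]
grip_width: 0.007
grip_force: 0.0
```

```bash
python3 -c "
from h import *
look()"
```

```text
t 3.35 tcp [0.5321 0.1107 0.0424] bf [-0.0019  0.0925] F [-0.3 -0.   0.4]
stone [0.4677 0.0616 0.096  0.0522 0.1998] bf [-0.0746  0.0569] rel yaw 0.003799999999999998
```

Request:
{"name": "carry_out", "arguments": {"steps": [[0, 0, 0, -0.1, 0.6, 0, 0], [0, 0, 0, -2.1, 0.2, 0, 0], [0, 0, 0, -4.1, -0.2, 0, 0], [0, 0, 0, -4.0, -0.7, 0, 0], [0, 0, 0, -3.9, -1.1, 0, 0], [0, 0, 0, -3.8, -1.5, 0, 0], [0, 0, 0, -3.7, -1.8, 0, 0], [0, 0, 0, -3.7, -2.1, 0, 0], [0, 0, 0, -3.7, -2.1, 0, 0]]}}

```text
time: 4.3
position: [0.496, 0.0902, 0.0427]
tool_rot: [-0.311, 3.125, -0.001]
ft_force: [0.8, 0.5, 0.6]
grip_width: 0.006
grip_force: 0.3
```

```bash
python3 -c "
from h import *
look()"
```

```text
t 4.3 tcp [0.496  0.0902 0.0427] bf [-0.0413  0.0794] F [0.8 0.5 0.6]
```

Request:
{"name": "carry_out", "arguments": {"steps": [[0, 0, 0, 0.1, -0.3, 0, 0], [0, 0, 0, 0.1, -0.5, 0, 0], [0, 0, 0, 0.1, -0.5, 0, 0]]}}

```text
time: 4.65
position: [0.4965, 0.0854, 0.0427]
tool_rot: [-0.312, 3.126, -0.0]
ft_force: [0.9, 1.2, -0.2]
grip_width: 0.005
grip_force: 0.8
```

Request:
{"name": "carry_out", "arguments": {"steps": [[0, 0, 0, 0.0, -0.2, 0, 0], [0, 0, 0, 0.1, -0.4, 0, 0], [0, 0, 0, 0.1, -0.4, 0, 0]]}}

```text
time: 4.95
position: [0.4963, 0.0834, 0.0427]
tool_rot: [0.313, -3.124, -0.004]
ft_force: [-2.5, 5.9, 3.2]
grip_width: 0.008
grip_force: 3.2
```

Request:
{"name": "carry_out", "arguments": {"steps": [[0, 0, 0, -0.3, 1.6, 0, 0], [0, 0, 0, -0.3, 1.6, 3, 0], [0, 0, 0, -0.3, 1.6, 6, 0], [0, 0, 0, -5.0, -2.0, 6, 0], [0, 0, 0, -9.2, -5.1, 6, 0], [0, 0, 0, -9.2, -5.1, 6, 0], [0, 0, 0, -9.2, -5.1, 6, 0]]}}

```text
time: 5.65
position: [0.4039, 0.0289, 0.1024]
tool_rot: [0.308, -3.126, -0.0]
ft_force: [1.0, 0.5, -0.6]
grip_width: 0.005
grip_force: 0.0
```

```bash
python3 -c "
from h import *
look('pics/t2.png')
from bench import ctrl
w=ctrl.get_image('scene');a=cv2.resize(w['pixels'][170:310,170:370,::-1],None,fx=4,fy=4);cv2.imwrite('pics/s2.png',a)"
```

```text
t 5.65 tcp [0.4039 0.0289 0.1024] bf [-0.1436  0.0373] F [ 1.   0.5 -0.6]
stone [0.5424 0.0551 0.0741 0.0549 0.1686] bf [-0.0026  0.036 ] rel yaw -0.027400000000000008
```

View pics/s2.png

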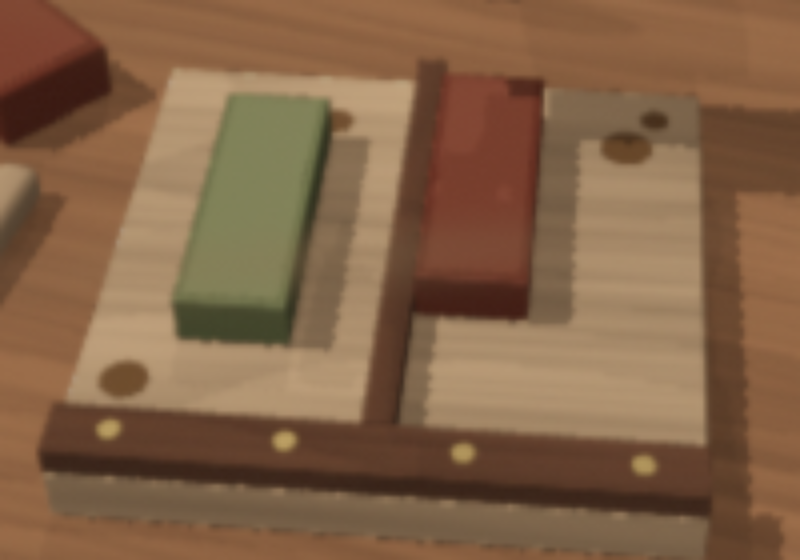

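The enlarged scene crop shows the brown stone lying flush along the rail, with its front end at about (470,310) and the stop at (430,440). The green stone is untouched. Next I'll lower behind the near end.

Request:
{"name": "carry_out", "arguments": {"steps": [[0, 0, 0, -0.1, 0, -2, 0], [0, 0, 0, -0.1, 0, -4, 0], [0, 0, 0, -0.1, 0, -5.3, 0], [0, 0, 0, -0.1, 0, -6.0, 0], [0, 0, 0, -0.1, 0, -6.0, 0]]}}

```text
time: 6.25
position: [0.4043, 0.0309, 0.0418]
tool_rot: [0.314, -3.124, 0.001]
ft_force: [0.6, -0.0, -0.6]
grip_width: 0.001
grip_force: 0.0
```

Request:
{"name": "carry_out", "arguments": {"steps": [[0, 0, 0, 0.6, 0.1, 0, 0], [0, 0, 0, 1.2, 0.25, 0, 0], [0, 0, 0, 1.8, 0.35, 0, 0], [0, 0, 0, 2.4, 0.5, 0, 0], [0, 0, 0, 3.0, 0.6, 0, 0], [0, 0, 0, 3.6, 0.7, 0, 0], [0, 0, 0, 4.2, 0.85, 0, 0], [0, 0, 0, 4.8, 0.95, 0, 0], [0, 0, 0, 4.8, 0.95, 0, 0]]}}

```text
time: 7.15
position: [0.4538, 0.0405, 0.0427]
tool_rot: [-0.312, 3.124, -0.0]
ft_force: [-0.1, -0.5, 0.0]
grip_width: 0.006
grip_force: 0.1
```

```bash
python3 -c "
from h import *
look()"
```

```text
t 7.15 tcp [0.4538 0.0405 0.0427] bf [-0.0924  0.039 ] F [-0.1 -0.5  0. ]
```

Request:
{"name": "carry_out", "arguments": {"steps": [[0, 0, 0, 0.6, 0.1, 0, 0], [0, 0, 0, 1.2, 0.25, 0, 0], [0, 0, 0, 1.8, 0.35, 0, 0], [0, 0, 0, 2.4, 0.5, 0, 0], [0, 0, 0, 3.0, 0.6, 0, 0], [0, 0, 0, 3.5, 0.7, 0, 0], [0, 0, 0, 3.8, 0.75, 0, 0], [0, 0, 0, 3.8, 0.75, 0, 0]]}}

```text
time: 8.0
position: [0.491, 0.0479, 0.0426]
tool_rot: [-0.312, 3.125, 0.0]
ft_force: [-1.1, -0.4, -0.6]
grip_width: 0.004
grip_force: 0.4
```

Request:
{"name": "carry_out", "arguments": {"steps": [[0, 0, 0, 0.2, 0, 0, 0], [0, 0, 0, 0.3, 0.1, 0, 0], [0, 0, 0, 0.3, 0.1, 0, 0]]}}

```text
time: 8.3
position: [0.4934, 0.0486, 0.0426]
tool_rot: [-0.312, 3.125, -0.0]
ft_force: [-2.9, -0.3, 0.6]
grip_width: 0.01
grip_force: 1.1
```

Request:
{"name": "carry_out", "arguments": {"steps": [[0, 0, 0, 0.2, 0, 0, 0], [0, 0, 0, 0.3, 0.1, 0, 0], [0, 0, 0, 0.3, 0.1, 0, 0]]}}

```text
time: 8.6
position: [0.4947, 0.0486, 0.0425]
tool_rot: [0.311, -3.122, 0.001]
ft_force: [-7.4, -2.3, 4.9]
grip_width: 0.011
grip_force: 3.8
```

Request:
{"name": "carry_out", "arguments": {"steps": [[0, 0, 0, 0.2, 0, 0, 0], [0, 0, 0, 0.3, 0.1, 0, 0], [0, 0, 0, 0.3, 0.1, 0, 0]]}}

```text
time: 8.9
position: [0.4947, 0.0488, 0.0419]
tool_rot: [0.31, -3.116, 0.002]
ft_force: [-14.3, -4.7, 11.1]
grip_width: -0.0
grip_force: 7.4
```

Request:
{"name": "carry_out", "arguments": {"steps": [[0, 0, 0, -1.8, -0.4, 0, 0], [0, 0, 0, -1.8, -0.4, 3.5, 0], [0, 0, 0, -1.8, -0.4, 7, 0], [0, 0, 0, 1.5, 4.0, 7, 0], [0, 0, 0, 5, 7.6, 7, 0], [0, 0, 0, 7.2, 7.6, 7, 0], [0, 0, 0, 7.2, 7.6, 7, 0]]}}

```text
time: 9.6
position: [0.5753, 0.1286, 0.1131]
tool_rot: [-0.315, 3.12, -0.0]
ft_force: [-0.1, -1.0, 0.2]
grip_width: 0.003
grip_force: 0.0
```

```bash
python3 -c "
from h import *
look()
from bench import ctrl
w=ctrl.get_image('scene');a=cv2.resize(w['pixels'][170:310,170:370,::-1],None,fx=4,fy=4);cv2.imwrite('pics/s3.png',a)"
```

```text
t 9.6 tcp [0.5753 0.1286 0.1131] bf [0.0439 0.1017] F [-0.1 -1.   0.2]
stone [0.546  0.0551 0.0812 0.0555 0.2134] bf [0.0009 0.0353] rel yaw 0.0174
```

View pics/s3.png

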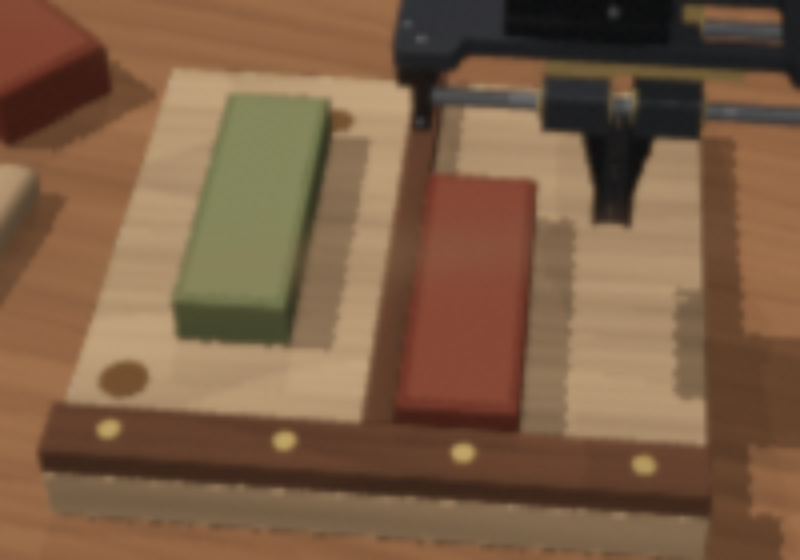

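The crop shows the stone seated against the stop, at about (460,415), and along the rail. A gentle side push will confirm the rail contact.

Request:
{"name": "carry_out", "arguments": {"steps": [[0, 0, 0, 0, 0, -3.5, 0], [0, 0, 0, 0, 0, -6, 0], [0, 0, 0, 0, 0, -7, 0], [0, 0, 0, 0.2, -1.0, -7, 0], [0, 0, 0, 0.4, -1.8, -7, 0], [0, 0, 0, 0.5, -2.4, -7, 0], [0, 0, 0, 0.5, -2.7, -7, 0], [0, 0, 0, 0.5, -2.7, -7, 0]]}}

```text
time: 10.5
position: [0.5774, 0.1004, 0.044]
tool_rot: [-0.312, 3.123, 0.002]
ft_force: [0.1, 1.6, 0.6]
grip_width: 0.005
grip_force: 1.0
```

Request:
{"name": "carry_out", "arguments": {"steps": [[0, 0, 0, 0, -0.2, 0, 0], [0, 0, 0, 0, -0.4, 0, 0], [0, 0, 0, 0, -0.4, 0, 0]]}}

```text
time: 10.8
position: [0.5772, 0.1003, 0.0439]
tool_rot: [-0.316, 3.122, 0.008]
ft_force: [1.0, 7.0, 2.0]
grip_width: 0.0
grip_force: 4.1
```

Against the rail: it stalls at 7 N with no motion. Now I'll retreat and check.

Request:
{"name": "carry_out", "arguments": {"steps": [[0, 0, 0, -0.3, 1.8, 0, 0], [0, 0, 0, -0.3, 2.5, 4, 0], [0, 0, 0, -0.3, 2.5, 9, 0], [0, 0, 0, -0.3, 2.5, 14, 0], [0, 0, 0, -4, 7, 16, 0], [0, 0, 0, -8, 11.5, 16, 0], [0, 0, 0, -12, 16, 16, 0], [0, 0, 0, -15, 20, 16, 0], [0, 0, 0, -18, 24, 16, 0], [0, 0, 0, -20, 28, 16, 0], [0, 0, 0, -20, 28, 16, 0]]}}

```text
time: 11.9
position: [0.3728, 0.3789, 0.2027]
tool_rot: [0.321, -3.125, -0.001]
ft_force: [0.9, 0.9, -0.7]
grip_width: 0.001
grip_force: 0.0
```

```bash
python3 -c "
from h import *
look('pics/t4.png')
a=cv2.imread('pics/t4.png')[110:265,150:370];cv2.imwrite('pics/t4c.png',cv2.resize(a,None,fx=3.6,fy=3.6,interpolation=cv2.INTER_CUBIC))"
```

```text
t 11.9 tcp [0.3728 0.3789 0.2027] bf [-0.1059  0.3866] F [ 0.9  0.9 -0.7]
stone [0.5853 0.0639 0.1623 0.0556 0.2047] bf [0.0412 0.0363] rel yaw 0.008699999999999986
```

View pics/t4c.png

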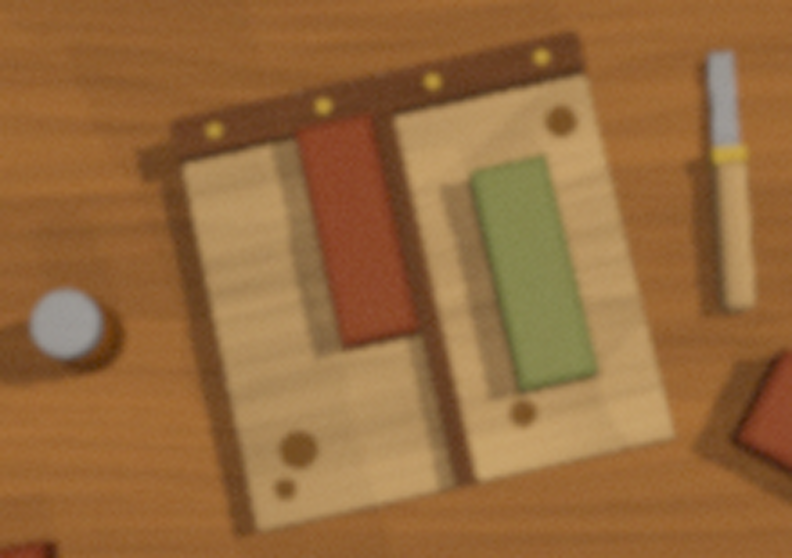

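The picture shows the stone, (300,130) to (415,335), flush to both the stop and the rail. It measures (41, 36) mm and 0.01 rad in the board's frame. The green stone, jar and chisel are where they were, and the gripper is clear.

```bash
python3 -c "
from bench import ctrl
print(ctrl.close_job())"
```

```text
the job is handed in; nothing more can be done
None
```

The job is handed in: the brown stone is seated at about (41, 36) mm and 0.01 rad in the board's frame, the gripper is clear, and the green stone, jar and chisel look undisturbed; no verdict was returned.

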